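Feed a clamp pad through the chute flap

ROBOT

A 6-joint arm with a two-finger parallel gripper is mounted at the origin on the work surface. World frame = base frame: x ahead of the robot, y to its left, z up, the work surface at z = 0. Lengths are in m, angles in rad, forces in N, time in s.
With the tool pointing down it reaches from about 0.25 to 0.725 m from the base axis. Payload 9.7 kg.
Tool frame: the origin (TCP) lies between the finger pads; the fingertips stand r.finger_overhang ahead of it and the grasp point (between the pads) lies 5 mm behind it (r.finger_overhang is the distance from the TCP to the fingertips, in m); z points along the fingers, y is the direction in which the jaws open and shut (so a half turn about z gives the same grasp; the last joint's range is limited). The gripper opens to 85 mm and grips with 20 to 120 N. Pads are 22 mm wide; open, the fingers measure 114 mm over their backs; the gripper's body (76 mm by 85 mm) begins 54 mm behind the grasp point. The pads swing forward as they close: fully open they stand 13 mm farther back than shut.
Start: joints at [-1.252, 0.087, 0.176, 1.66, 0, 1.571], TCP at [0.172, -0.522, 0.245] pointing down, gripper open.
Joint ranges: [-3.13, 3.13], [-0.85, 1.81], [-1.15, 1.24], [-2.2, 2.28], [-1.44, 1.52], [-3.14, 3.14]. Speed limits (rad/s): [2.22, 2.22, 2.57, 3.14, 3.14, 3.14].

INTERFACE

Orientations are given as a unit quaternion [x, y, z, w].
In Python, from bench import r gives the robot as it stands. The module is installed in compiled form; this text tells all that it offers.
- The arm moves only by the tool step_arm, never from a script. Its argument "motion" is one flat list of numbers, 5 for each row, row after row: the gripper's target within -1 to 1 (fully open at 1, half-way at 0, shut at -1), then the shift along the world's x, y, z in mm, then the turn about the world's z in degrees. A call has 1 to 12 rows; each row is the pose to reach, as a shift and turn from the pose commanded when the call began; what a row does not reach only later rows make up. A row lasts 1/12 s, in which the tool goes at most 41.7 mm and 7.16 degrees, less where a joint would pass 70% of its speed; a pose out of reach is approached as far as the arm can. A call with a gripper value outside its range is refused whole. The fingers move at their own pace and stop on an object; the grip force is fixed at half the most. Time passes only in rows, so rows that repeat a pose let the fingers close. It gives the time, the measured TCP pose, the force and the opening at its end, in the units of the state.
- r.sense(): the state, without advancing time (a new reading comes with each control period).
- r.get_image(name): name is "scene" or "side" or "wrist"; returns (picture, depth): 400x640x3 uint8, red, green, blue; 400x640 float32, m along the optical axis (not along the pixel's ray), 0 where there is no reading.
- r.camera_model(name): a dict with "fx", "fy", "cx", "cy" (pixels), "dist_coeffs" ([k1, k2, p1, p2, k3] as OpenCV has them; the pictures are not rectified), "cam_to_world" (4x4, takes a point from camera to world coordinates). Camera axes: x right, y up, looking along -z (the intrinsics and any distortion apply to the point x, -y, -z); pixel columns grow to the right and rows downward; lengths in m; the calibration is good to about 2 mm. A picture is of the moment at which its call begins: read the wrist's pose just before it. camera_model takes no time and is no camera call; for the wrist camera it gives the pose at the moment of the call.
- r.job_done(): hands the job in, once; it reports no verdict.
The state is a dict: "t": time; "qpos": joint angles; "joint_vel": joint speeds; "effort": joint torques, N m; "ee_pos": TCP position; "tool_rot": TCP orientation; "wrist_force": force on the tool from outside, world axes, zero at the start; "ft_torque": the same for the moment, N m; "gripper_width": finger opening in m.
Only numpy, scipy, OpenCV 4.12 (cv2) and the standard library are available. Lean on these libraries where they do the work, as an engineer would, in place of code of your own. Each camera call takes 0.05 s, during which the arm holds its last target.

TASK

Push the orange clamp pad across the raised ply deck until it lies in front of the yellow gravity flap, then push it gently through under the flap so that it slides down the aluminium chute into the green bin, and draw the fingers back out so that the flap swings shut. Only push the pad with the fingers, never pick it up, and leave the cam clamp, the thumb screw and everything else lying where they are.

Things in the scene. Friction and masses are not known exactly. Their poses are not given: they have to be found in the camera images.
- station: The fixed feed station; origin on the table (height 0) below the middle of the flap; its x points downstream (deck, flap, chute, bin), y to the left, z up. Its deck is a level birch ply top with grey laminate edges, top face 140 mm above the table, from x = -240 to +28 mm and y = -160 to +160 mm, holding the pad and other parts.
- doorway (a point): Middle of the doorway, on the deck's top face under the shut flap; axes as the station's. Two posts 10 mm square, 88 mm high, stand at y = -62 and +62 mm (114 mm clear), joined by an 8 mm rod along y, 80 mm above the deck, that carries the flap. Guide lips, 30 mm high, flare upstream from the posts: y = -60/+60 mm at x = 0 to -89/+89 mm at x = -45 mm.
- chute_top (a point): Middle of the deck's downstream edge, 28 mm past the flap, at deck height. Here the aluminium chute begins: 120 mm wide inside, falling at 38 degrees over 125 mm into the green bin, fixed to the station: inside x = 132 to 284 mm, y = -86 to +86 mm of the station, floor 4 mm above the table. The pad tips and slides down by itself once its centre is well past this edge.
- flap (a joint): Hinge angle of the yellow sheet flap (104 mm wide, 4 mm thick, 70 g), hinged along y at the rod 80 mm above the deck, lower edge 7 mm above the deck when shut. 0 = hanging straight down, shut; grows as its lower edge swings downstream (+x of the station) and up, to 1.4 rad; it cannot swing upstream. It falls shut by its own weight.
- pad_center (a point): Centre of the orange polyurethane clamp pad, a block 64 mm (its x) by 48 mm (its y) by 22 mm high, about 90 g, lying flat and loose on the deck, its centre 11 mm above the deck. It starts left or right on the deck, 90 to 120 mm off the flap's middle line, 95 to 140 mm upstream of the flap, its x within about 0.35 rad of the station's.
- cam_clamp_center (a point): Bystander: centre of the steel cam clamp, 88 by 26 mm and 38 mm high, 17 mm above its underside, loose on the deck on the side opposite to the pad.
- thumb_screw: Bystander: brass knurled thumb screw standing on its head on the deck beside the left guide lip, 20 mm across, 28 mm high; origin at the centre of its underside.
- chip_brush: Bystander: chip brush with blue plastic handle lying on the table to the left, 185 mm long, 16 mm high; origin at its middle, underside.
- wrench: Bystander: steel wrench lying on the table to the right.
- oil_bottle: Bystander: yellow oil bottle with red cap standing on the table to the left, 56 mm across, 150 mm high; origin at the centre of its underside.
- hardware_tray: Bystander: grey divided tray, 120 by 90 by 30 mm, on the table to the right; origin at the centre of its underside.
Things that resemble listed ones, but are neither listed nor needed, are in the scene too. Of the things shaped like the part that bears pad_center, the orange one is meant.

How it is judged:
By the outcome, as a careful person would: the job done as asked, in the order asked, and still so for the second after the job is handed in, with the robot touching nothing.
It also fails if it takes over 51 s, if anything falls off the work surface, if the arm or the gripper's body presses on something with over 40 N, if the wrist force passes 120 N, or if a joint passes its speed limit or range.

## Working session

There is one attempt and no reset: what is moved stays moved. The work goes in short steps, Python scripts to look and compute and a tool call to move; the robot and the scene stay as the last step left them, time stands still between calls to the robot, and variables do not carry over. Pictures are saved under pics/ and viewed, and the job is handed in when it is done.

Besides the shell and the picture viewer there is one more tool, called after "Call:" in YAML: its name, and indented under it one key for each argument. step_arm: Moves the arm, as the interface text tells. Its arguments: {"type":"object","properties":{"motion":{"type":"array"}},"required":["motion"]}

```bash
mkdir -p pics
cat > h.py <<'E'
import numpy as np,cv2
from bench import r
def snap(n,f):
    m=r.camera_model(n);p,d=r.get_image(n);cv2.imwrite('pics/'+f+'.png',p[:,:,::-1]);np.savez('pics/'+f+'.npz',p=p,d=d,m=np.array(m,dtype=object));return p,d,m
def load(f):
    z=np.load('pics/'+f+'.npz',allow_pickle=True);return z['p'],z['d'],z['m'].item()
def ray(m,u,v):
    K=np.array([[m['fx'],0,m['cx']],[0,m['fy'],m['cy']],[0,0,1.]])
    q=cv2.undistortPoints(np.array([[[u,v]]],float),K,np.array(m['dist_coeffs'],float))[0,0]
    return np.array([q[0],-q[1],-1.])
def pt(m,u,v,depth=None,z=None):
    T=np.array(m['cam_to_world']);c=ray(m,u,v);o=T[:3,3];w=T[:3,:3]@c
    if depth is not None:return o+w*depth
    return o+w*((z-o[2])/w[2])
def proj(m,P):
    T=np.linalg.inv(np.array(m['cam_to_world']));c=T[:3,:3]@np.array(P)+T[:3,3]
    K=np.array([[m['fx'],0,m['cx']],[0,m['fy'],m['cy']],[0,0,1.]])
    return cv2.projectPoints(np.array([[c[0],-c[1],-c[2]]]),np.zeros(3),np.zeros(3),K,np.array(m['dist_coeffs'],float))[0][0,0]
E
python3 - <<'E'
from h import *
s=r.sense();print({k:np.round(v,3) for k,v in s.items()},r.finger_overhang)
snap('scene','s0');snap('side','d0')
E
```

```text
{'t': np.float64(0.0), 'qpos': array([-1.252,  0.087,  0.175,  1.66 ,  0.   ,  1.571]), 'joint_vel': array([-0.001, -0.   ,  0.001, -0.001, -0.001, -0.001]), 'effort': array([ 2.0000e-03, -5.2038e+01,  4.6481e+01,  1.6000e-02,  0.0000e+00,
       -0.0000e+00]), 'ee_pos': array([ 0.172, -0.522,  0.245]), 'tool_rot': array([ 0.987,  0.159, -0.   , -0.001]), 'wrist_force': array([-0.712, -0.06 ,  0.448]), 'ft_torque': array([-0.004,  0.005, -0.024]), 'gripper_width': np.float64(0.085)} 0.014
```

View pics/s0.png

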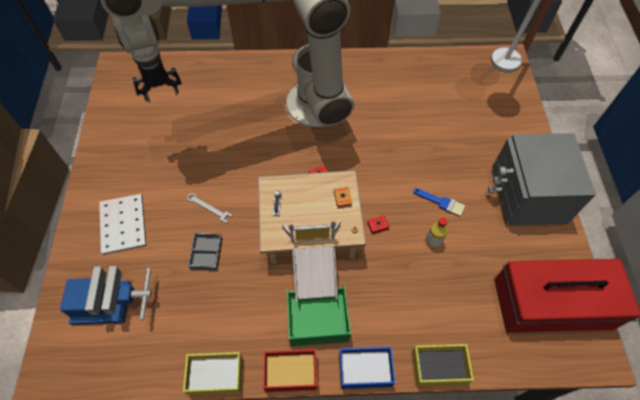

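View pics/d0.png

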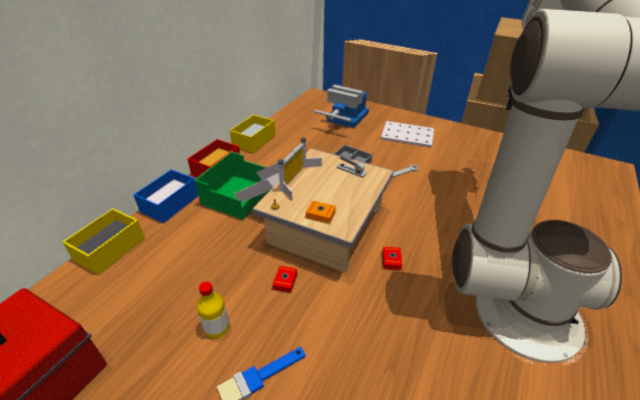

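Scene: deck at about (310,210), pad at (343,197) on the left side, cam clamp at (277,203), flap at (313,233), thumb screw at (354,230). I'll enlarge both pictures.

Run:
```python
from h import *
p,d,m=load('s0');cv2.imwrite('pics/s0c.png',cv2.resize(p[160:270,245:375,::-1],None,fx=6,fy=5.4,interpolation=cv2.INTER_CUBIC)[:, :])
T=np.array(m['cam_to_world']);print(T.round(3))
p,d,m=load('d0');cv2.imwrite('pics/d0c.png',cv2.resize(p[130:270,230:400,::-1],None,fx=4,fy=4,interpolation=cv2.INTER_CUBIC))
print(np.array(m['cam_to_world']).round(3))
```

```text
[[ 0.038 -0.868  0.495  1.344]
 [ 0.999  0.027 -0.029 -0.047]
 [ 0.012  0.496  0.868  1.554]
 [ 0.     0.     0.     1.   ]]
[[-0.884  0.306 -0.353  0.197]
 [-0.467 -0.549  0.694  0.691]
 [ 0.019  0.778  0.628  0.769]
 [ 0.     0.     0.     1.   ]]
```

View pics/s0c.png

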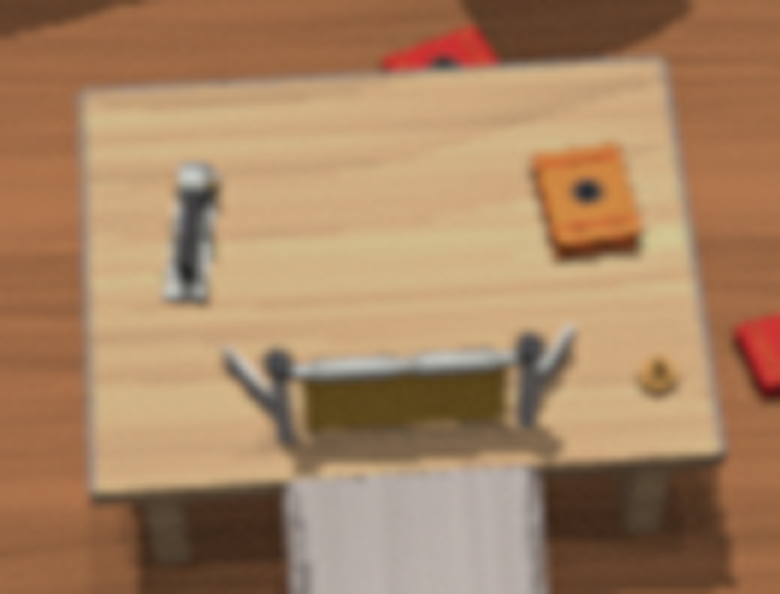

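View pics/d0c.png

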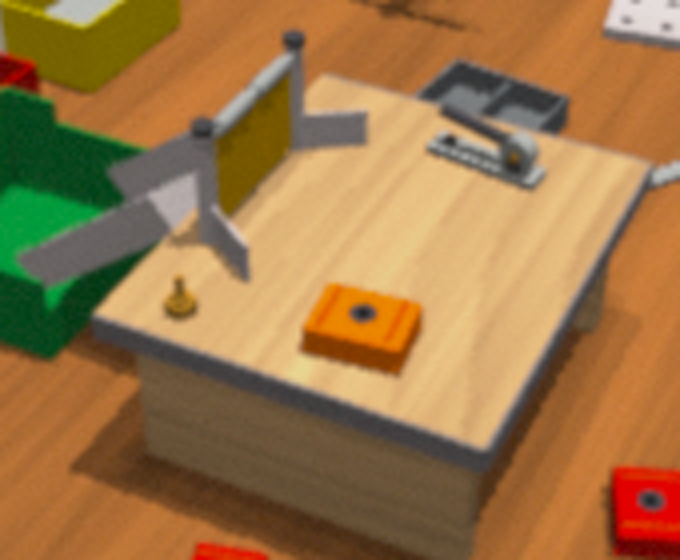

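```bash
cat > st.py <<'E'
from h import *
def fit(A,B):
    # B = R A + t
    a=A.mean(0);b=B.mean(0);X=A-a;Y=B-b
    th=np.arctan2((X[:,0]*Y[:,1]-X[:,1]*Y[:,0]).sum(),(X*Y).sum());c,s=np.cos(th),np.sin(th)
    R=np.array([[c,-s],[s,c]]);return th,b-R@a,np.linalg.norm(B-(A@R.T+(b-R@a)),axis=1)
E
python3 - <<'E'
from st import *
S=np.array([[-.24,-.16],[-.24,.16],[.028,.16],[.028,-.16]])
_,ds,ms=load('s0');_,dd,md=load('d0')
fs=lambda x,y:(245+(x+.5)/6-.5,160+(y+.5)/5.4-.5)
fd=lambda x,y:(230+(x+.5)/4-.5,130+(y+.5)/4-.5)
A=np.array([pt(ms,*fs(*q),z=.14)[:2] for q in [(80,92),(664,60),(722,455),(92,493)]])
B=np.array([pt(md,*fd(*q),z=.14)[:2] for q in [(655,165),(488,453),(97,319),(327,75)]])
print(A.round(3),B.round(3))
for X in(A,B):
    th,t,e=fit(S,X);print(th,t,e)
th,t,e=fit(np.r_[S,S],np.r_[A,B]);print(th,t)
np.save('st.npy',[th,*t])
R=np.array([[np.cos(th),-np.sin(th)],[np.sin(th),np.cos(th)]])
st=lambda P:R.T@(P[:2]-t)
# pad top corners
for nm,m,f,qs in [('s',ms,fs,[(533,157),(618,145),(638,235),(560,247)]),('d',md,fd,[(330,287),(420,300),(405,362),(304,335)])]:
    P=np.array([st(pt(m,*f(*q),z=.162 if nm=='s' or q[1]<310 else .162)) for q in qs]);print(nm,P.round(3),P.mean(0).round(3))
print('hole',st(pt(ms,*fs(588,190),z=.162)),st(pt(md,*fd(363,313),z=.162)))
print('clamp s',[st(pt(ms,*fs(*q),z=z)).round(3) for q,z in [((195,170),.17),((165,298),.145),((205,298),.145)]])
print('clamp d',[st(pt(md,*fd(*q),z=z)).round(3) for q,z in [((430,150),.14),((540,186),.14),((520,150),.16)]])
print('screw',st(pt(ms,*fs(657,385),z=.14)),st(pt(md,*fd(180,312),z=.14)))
for n,d,m,f,q in [('s',ds,ms,fs,(588,210)),('d',dd,md,fd,(340,313))]:
    u,v=f(*q);dep=d[int(v),int(u)];print(n,pt(m,u,v,depth=dep))
print('deck z',pt(ms,305,190,depth=ds[190,305]))
E
```

```text
[[ 0.432 -0.209]
 [ 0.418  0.116]
 [ 0.688  0.127]
 [ 0.701 -0.196]] [[ 0.431 -0.205]
 [ 0.417  0.118]
 [ 0.683  0.131]
 [ 0.699 -0.195]]
0.042604758103066645 [ 0.66566476 -0.03611767] [0.00277665 0.00238947 0.00200177 0.00133943]
0.04620759610085319 [ 0.66326299 -0.03293711] [0.00107111 0.00181713 0.00283455 0.00328772]
0.0444035764422349 [ 0.66446406 -0.03452766]
s [[-0.162  0.08 ]
 [-0.167  0.126]
 [-0.104  0.13 ]
 [-0.099  0.088]] [-0.133  0.106]
d [[-0.104  0.094]
 [-0.16   0.08 ]
 [-0.175  0.136]
 [-0.11   0.141]] [-0.137  0.113]
hole [-0.13660817  0.10677832] [-0.13343996  0.10694603]
clamp s [array([-0.161, -0.101]), array([-0.09 , -0.122]), array([-0.089, -0.101])]
clamp d [array([-0.087, -0.103]), array([-0.175, -0.097]), array([-0.155, -0.105])]
screw [-0.01620622  0.13161166] [-0.01783881  0.13505214]
s [0.53869635 0.06504819 0.16498146]
d [0.53985659 0.07134688 0.16009961]
deck z [ 0.48985584 -0.05400615  0.14248019]
```

Call:
step_arm:
  motion: [1, 20, 36, 20, 5, 1, 40, 72, 40, 10, 1, 55, 102, 55, 16, 1, 70, 132, 60, 22, 1, 85, 162, 60, 28, 1, 100, 192, 60, 34, 1, 115, 222, 60, 40, 1, 130, 252, 60, 46, 1, 145, 282, 60, 52, 1, 160, 312, 60, 58, 1, 175, 342, 60, 64, 1, 190, 372, 60, 70]

```text
t: 1.1
ee_pos: [0.3626, -0.1487, 0.3052]
tool_rot: [0.716, 0.698, -0.0, -0.0]
wrist_force: [-0.1, -0.1, -0.5]
gripper_width: 0.0853
```

Call:
step_arm:
  motion: [1, 20, 30, 0, 4, 1, 40, 60, 0, 4, 1, 60, 90, 0, 4, 1, 80, 120, 0, 4, 1, 100, 150, 0, 4, 1, 120, 180, 0, 4, 1, 140, 210, 0, 4, 1, 155, 240, 0, 4, 1, 160, 270, 0, 4, 1, 160, 277, 0, 4, 1, 160, 277, 0, 4]

```text
t: 2.02
ee_pos: [0.5224, 0.1285, 0.3043]
tool_rot: [0.692, 0.722, -0.001, -0.001]
wrist_force: [0.7, -0.4, -0.4]
gripper_width: 0.0852
```

Run:
```python
from h import *
s=r.sense();print({k:np.round(v,3) for k,v in s.items()},r.finger_overhang)
snap('scene','s1');snap('side','d1');snap('wrist','w1')
for n in('s1','d1'):
    p,d,m=load(n);u,v=proj(m,s['ee_pos']);print(u,v,d[int(v),int(u)])
    u,v=int(u),int(v);k=70;y0,x0=max(v-k,0),max(u-k,0)
    cv2.imwrite('pics/'+n+'c.png',cv2.resize(p[y0:v+k,x0:u+k,::-1],None,fx=4,fy=4,interpolation=cv2.INTER_CUBIC)); print(x0,y0)
```

```text
{'t': np.float64(2.017), 'qpos': array([0.241, 0.091, 0.297, 1.778, 0.   , 1.77 ]), 'joint_vel': array([-0.049, -0.032, -0.018,  0.009, -0.012, -0.036]), 'effort': array([  1.994, -49.813,  45.749,  -0.193,   0.144,   0.427]), 'ee_pos': array([0.522, 0.129, 0.304]), 'tool_rot': array([ 0.692,  0.722, -0.001, -0.001]), 'wrist_force': array([ 0.652, -0.366, -0.4  ]), 'ft_torque': array([-0.068,  0.012, -0.   ]), 'gripper_width': np.float64(0.085)} 0.014
365.8453753476482 169.50525918542073 1.4215829
295 99
308.8507408196979 174.14209302774165 1.0811514
238 104
```

View pics/d1c.png

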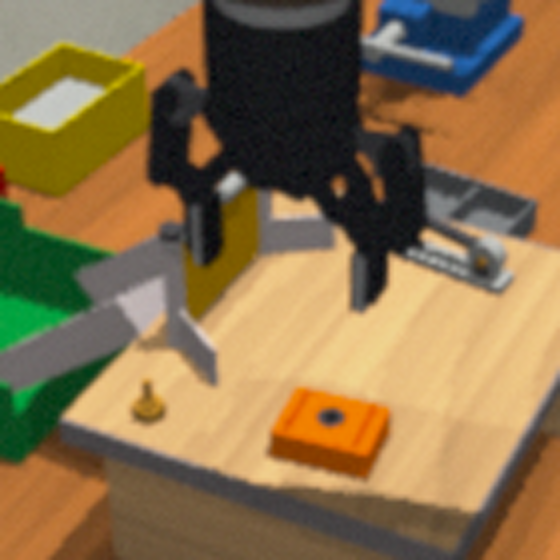

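View pics/s1c.png

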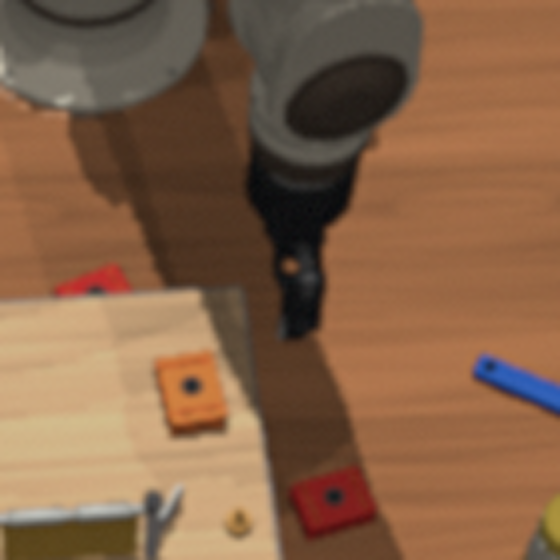

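View pics/w1.png

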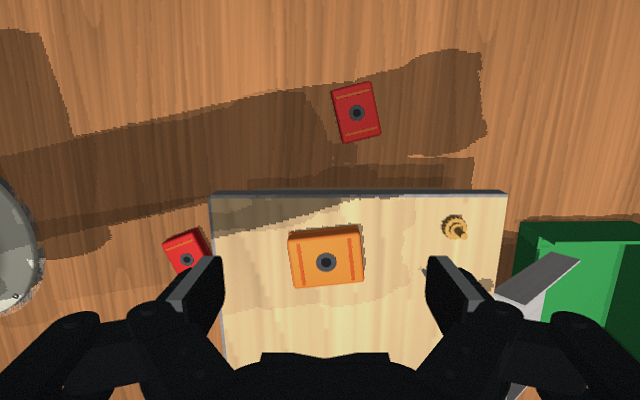

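Side view: open gripper with Robotiq-type knuckles bulging outward above the pads; the pad lies at crop (330,430). How far the fingers can reach under the rod depends on the finger profile, so I'll measure it from depth.

```bash
cat > prof.py <<'E'
from h import *
import sys
def prof(names,ee,yaw):
    # yaw: direction of jaw axis in world
    a=np.array([np.cos(yaw),np.sin(yaw)]);b=np.array([-a[1],a[0]]);Q=[]
    for n in names:
        p,d,m=load(n);u0,v0=proj(m,ee) if n[0]!='w' else (320,300)
        vv,uu=np.mgrid[0:400,0:640];K=np.array([[m['fx'],0,m['cx']],[0,m['fy'],m['cy']],[0,0,1.]])
        q=cv2.undistortPoints(np.stack([uu,vv],-1).reshape(-1,1,2).astype(float),K,np.array(m['dist_coeffs'],float))[:,0]
        c=np.c_[q[:,0],-q[:,1],-np.ones(len(q))]*d.reshape(-1,1);T=np.array(m['cam_to_world'])
        w=c@T[:3,:3].T+T[:3,3];rel=w-ee
        dark=p.reshape(-1,3).max(1)<75
        ok=(d.reshape(-1)>0)&dark&(np.abs(rel[:,:2]).max(1)<.12)&(rel[:,2]>-.03)&(rel[:,2]<.16)
        rel=rel[ok];Q.append(np.c_[rel[:,:2]@a,rel[:,:2]@b,rel[:,2]])
    return Q
def table(Q):
    for k in range(-25,140,5):
        s=Q[(Q[:,2]*1e3>=k)&(Q[:,2]*1e3<k+5)]*1e3
        if len(s)>3:print(k,len(s),'jaw',np.percentile(s[:,0],[2,98]).round(0),'side',np.percentile(s[:,1],[2,98]).round(0))
E
python3 - <<'E'
from prof import *
s=r.sense();from scipy.spatial.transform import Rotation as Ro
M=Ro.from_quat(s['tool_rot']).as_matrix();print(M.round(3));y=M[:2,1];yaw=np.arctan2(y[1],y[0]);yaw=(yaw+np.pi/2)%np.pi-np.pi/2;print(yaw)
for n in('d1','w1'):
    print(n);table(prof([n],s['ee_pos'],yaw)[0])
E
```

```text
[[-0.039  0.999 -0.   ]
 [ 0.999  0.039 -0.   ]
 [-0.    -0.    -1.   ]]
0.039127256333295835
d1
0 10 jaw [43. 45.] side [-9. 11.]
5 17 jaw [-51.  55.] side [-6. 14.]
10 25 jaw [-54.  56.] side [-8. 15.]
15 29 jaw [-55.  56.] side [-4. 14.]
20 25 jaw [-55.  56.] side [-4. 15.]
25 26 jaw [-55.  51.] side [-6. 14.]
30 23 jaw [-55.  49.] side [-5. 15.]
35 27 jaw [-56.  51.] side [-5. 16.]
40 26 jaw [-58.  52.] side [-6. 16.]
45 79 jaw [-73.  68.] side [-7. 17.]
50 122 jaw [-72.  71.] side [-8. 16.]
55 90 jaw [-72.  71.] side [-9. 20.]
60 115 jaw [-71.  65.] side [-11.  21.]
65 120 jaw [-70.  68.] side [-13.  21.]
70 114 jaw [-70.  67.] side [-10.  21.]
75 87 jaw [-69.  67.] side [-6. 22.]
80 112 jaw [-69.  67.] side [-6. 23.]
85 139 jaw [-69.  63.] side [ 1. 23.]
90 173 jaw [-67.  63.] side [-1. 22.]
95 181 jaw [-67.  64.] side [-7. 16.]
100 111 jaw [-66.  63.] side [-8. 15.]
105 19 jaw [-36. -25.] side [-0. 14.]
110 29 jaw [-36.  12.] side [-3. 39.]
115 81 jaw [-36.  24.] side [-3. 41.]
120 94 jaw [-36.  21.] side [-0. 40.]
125 88 jaw [-36.  23.] side [ 0. 41.]
130 99 jaw [-36.  19.] side [-4. 40.]
135 89 jaw [-36.  23.] side [ 0. 41.]
w1
0 259 jaw [-44.  43.] side [-9. 10.]
5 586 jaw [-54.  54.] side [-10.  11.]
10 744 jaw [-55.  55.] side [-10.  11.]
15 840 jaw [-55.  55.] side [-11.  11.]
20 960 jaw [-55.  55.] side [-10.  11.]
25 1006 jaw [-55.  55.] side [-9. 11.]
30 774 jaw [-53.  53.] side [-2. 11.]
35 662 jaw [-49.  48.] side [ 2. 11.]
40 683 jaw [-65.  64.] side [ 6. 13.]
45 2285 jaw [-69.  68.] side [ 6. 13.]
50 7081 jaw [-70.  70.] side [-10.  13.]
55 5361 jaw [-72.  71.] side [-8. 16.]
60 4666 jaw [-71.  71.] side [ 6. 17.]
65 7649 jaw [-70.  69.] side [ 4. 17.]
70 7498 jaw [-68.  66.] side [ 8. 17.]
75 3748 jaw [-65.  62.] side [11. 19.]
80 1752 jaw [-27.  27.] side [16. 20.]
```

Run:
```python
from st import *
p,d,m=load('w1')
cv2.imwrite('pics/w1c.png',cv2.resize(p[170:320,190:540,::-1],None,fx=2.28,fy=2.28,interpolation=cv2.INTER_CUBIC))
```

```text
(no output)
```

View pics/w1c.png

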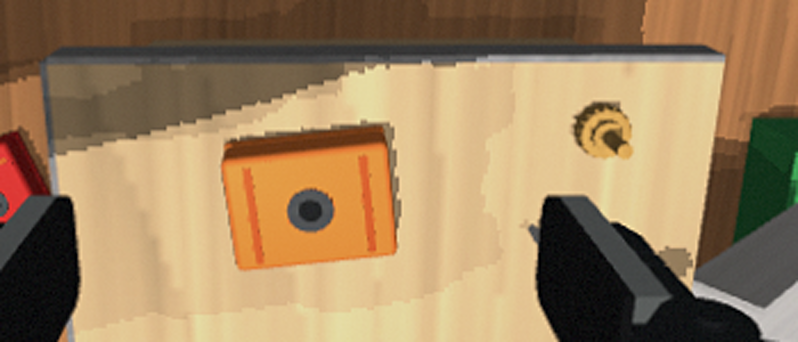

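Wrist crop: pad top corners (223,158), (390,140), (397,253), (238,270); deck's left corners (45,57) and (724,56).

Run:
```python
from st import *
p,d,m=load('w1')
f=lambda x,y:(190+(x+.5)/2.28-.5,170+(y+.5)/2.28-.5)
th,tx,ty=np.load('st.npy');t=np.array([tx,ty]);R=np.array([[np.cos(th),-np.sin(th)],[np.sin(th),np.cos(th)]])
st=lambda P:R.T@(P[:2]-t)
C=[pt(m,*f(*q),z=.14)[:2] for q in [(45,57),(724,56)]];print('corners',np.round(C,4),[st(c).round(4) for c in C],np.arctan2(*(C[1]-C[0])[::-1]))
P=np.array([st(pt(m,*f(*q),z=.162)) for q in [(223,158),(390,140),(397,253),(238,270)]]);print(P.round(4),P.mean(0))
e=P[1]-P[0]+P[2]-P[3];print('yaw',np.arctan2(e[1],e[0]))
print('tcp',st(r.sense()['ee_pos']))
```

```text
corners [[0.4189 0.1156]
 [0.6878 0.1271]] [array([-0.2386,  0.1609]), array([0.0304, 0.1605])] 0.04272106550448663
[[-0.1671  0.1268]
 [-0.1042  0.1338]
 [-0.1002  0.0868]
 [-0.1627  0.0796]] [-0.13356923  0.10675804]
yaw 0.11269465515176058
tcp [-0.13506348  0.16655958]
```

Call:
step_arm:
  motion: [-0.3, 0, 0, -30, 0, -0.3, 0, 0, -60, 0, -0.3, 0, 0, -90, 0, -0.3, 0, 0, -110, 0, -0.3, 0, 0, -125, 0, -0.3, 0, 0, -135, 0, -0.3, 0, 0, -142, 0, -0.3, 0, 0, -144, 0, -0.3, 0, 0, -144, 0, -0.3, 0, 0, -144, 0]

```text
t: 3.0
ee_pos: [0.5228, 0.1266, 0.1623]
tool_rot: [0.693, 0.721, 0.001, 0.0]
wrist_force: [-0.0, -0.3, 0.3]
gripper_width: 0.0301
```

Run:
```python
from prof import *
s=r.sense();print(s['ee_pos'],s['gripper_width'],r.finger_overhang,s['wrist_force'])
snap('side','d2');snap('wrist','w2')
p,d,m=load('d2');cv2.imwrite('pics/d2c.png',cv2.resize(p[110:260,220:420,::-1],None,fx=4,fy=4,interpolation=cv2.INTER_CUBIC))
for n in('d2','w2'):
    print(n);table(prof([n],s['ee_pos'],.039)[0])
```

```text
[0.52276345 0.1265878  0.16231855] 0.030054498997145993 0.014 [-0.02672676 -0.27651112  0.34646609]
d2
-25 87 jaw [-105.   96.] side [-54.  -1.]
-15 8 jaw [-20.  17.] side [-8. 11.]
-10 14 jaw [-25.  21.] side [-7. 13.]
-5 20 jaw [-27.  26.] side [-43.  13.]
0 20 jaw [-27.  25.] side [-41.  13.]
5 20 jaw [-27.  26.] side [-8. 13.]
10 23 jaw [-27.  26.] side [-7. 13.]
15 18 jaw [-28.  25.] side [-8. 12.]
20 17 jaw [-26.  21.] side [-7. 11.]
25 20 jaw [-31.  22.] side [-2. 15.]
30 28 jaw [-37.  24.] side [-5. 15.]
35 53 jaw [-44.  39.] side [-7. 15.]
40 74 jaw [-46.  47.] side [-9. 15.]
45 33 jaw [-46.  49.] side [-11.  15.]
50 51 jaw [-50.  48.] side [-10.  20.]
55 63 jaw [-52.  50.] side [-11.  20.]
60 48 jaw [-54.  51.] side [-6. 19.]
65 52 jaw [-55.  55.] side [ 8. 18.]
70 57 jaw [-58.  55.] side [ 5. 20.]
75 72 jaw [-61.  58.] side [ 3. 21.]
80 98 jaw [-64.  59.] side [-6. 21.]
85 131 jaw [-61.  63.] side [-7. 21.]
90 95 jaw [-48.  48.] side [-3. 21.]
95 39 jaw [-40.  41.] side [-5. 13.]
100 23 jaw [-38.  12.] side [-3. 13.]
105 14 jaw [-37. -26.] side [-4. 13.]
110 8 jaw [-37. -2
[... 348 characters left out ...]
-27.  27.] side [-11.  10.]
0 325 jaw [-28.  28.] side [-10.  11.]
5 351 jaw [-28.  28.] side [-11.  11.]
10 384 jaw [-28.  28.] side [-11.  11.]
15 309 jaw [-28.  27.] side [-10.  11.]
20 405 jaw [-17.  16.] side [-11.  11.]
25 735 jaw [-27.  26.] side [-11.  12.]
30 1150 jaw [-41.  39.] side [-5. 13.]
35 1668 jaw [-46.  45.] side [ 5. 13.]
40 5690 jaw [-47.  47.] side [-11.  12.]
45 3091 jaw [-50.  49.] side [-12.  12.]
50 2892 jaw [-52.  51.] side [-12.  16.]
55 3619 jaw [-54.  53.] side [-9. 17.]
60 5812 jaw [-56.  55.] side [-3. 17.]
65 6706 jaw [-58.  57.] side [ 2. 17.]
70 6693 jaw [-60.  60.] side [ 7. 17.]
75 3334 jaw [-62.  62.] side [10. 18.]
80 2028 jaw [-20.  20.] side [18. 20.]
```

View pics/d2c.png

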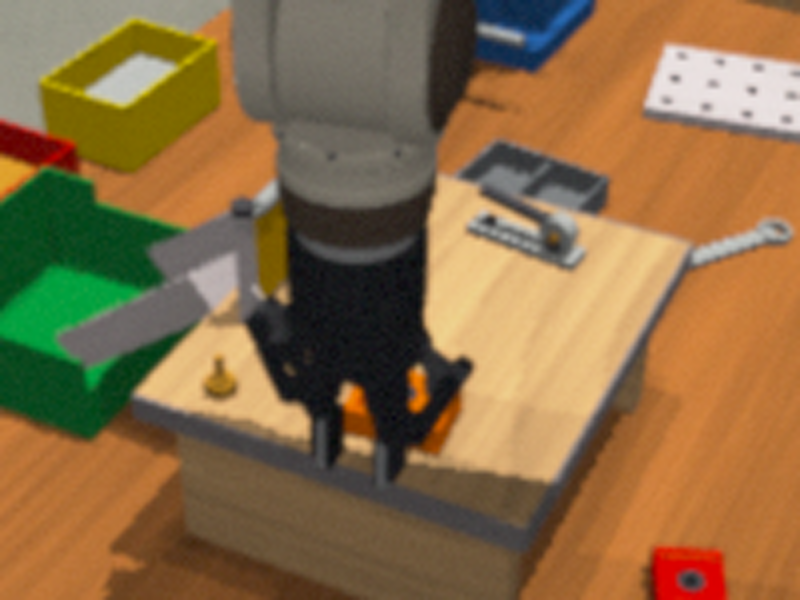

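View pics/w2.png

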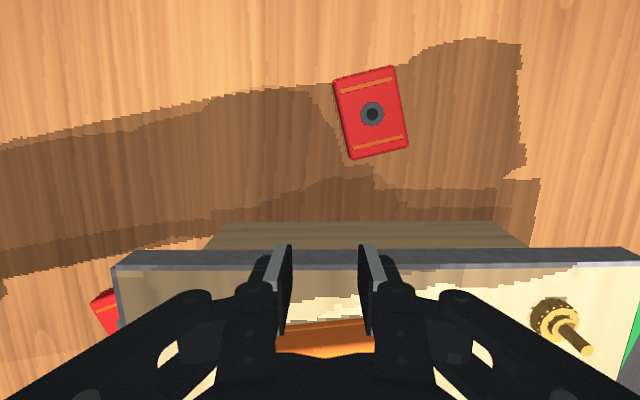

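Two fingers are beside the pad's left face. Lowering slightly and pushing across.

Call:
step_arm:
  motion: [-0.3, 0, 0, -5, 0, -0.3, 0, -8, -5, 0, -0.3, 1, -16, -5, 0, -0.3, 1, -22, -5, 0, -0.3, 1, -28, -5, 0, -0.3, 2, -34, -5, 0, -0.3, 2, -40, -5, 0, -0.3, 2, -46, -5, 0, -0.3, 2, -52, -5, 0, -0.3, 3, -58, -5, 0, -0.3, 3, -64, -5, 0, -0.3, 3, -70, -5, 0]

```text
t: 4.1
ee_pos: [0.5254, 0.0561, 0.1563]
tool_rot: [0.693, 0.721, 0.0, 0.0]
wrist_force: [-0.6, 0.6, 0.2]
gripper_width: 0.0301
```

Run:
```python
from h import *
s=r.sense();print(s['ee_pos'],s['wrist_force'])
p,d,m=snap('side','d3');cv2.imwrite('pics/d3c.png',cv2.resize(p[110:260,220:420,::-1],None,fx=4,fy=4,interpolation=cv2.INTER_CUBIC))
```

```text
[0.52543718 0.05613132 0.1562986 ] [-0.58252081  0.63409596  0.17314531]
```

View pics/d3c.png

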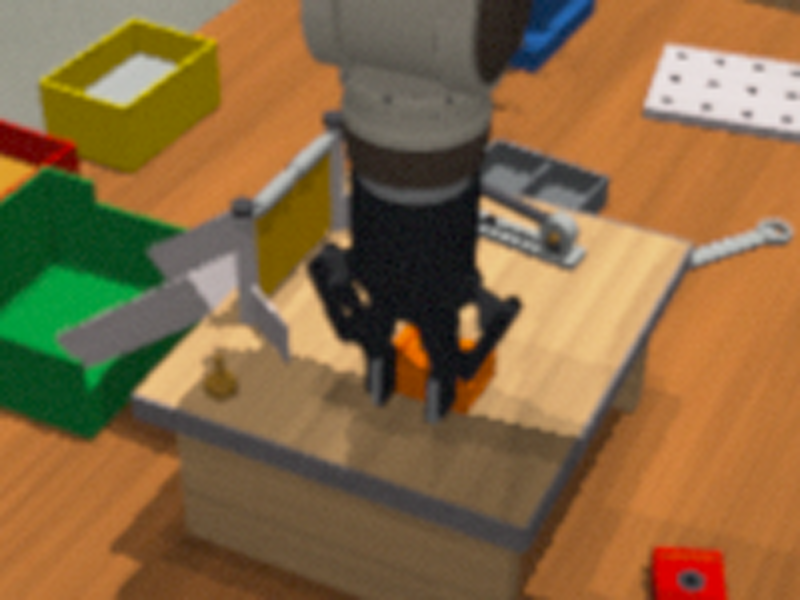

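Call:
step_arm:
  motion: [-0.3, 0, -6, 0, 0, -0.3, 0, -12, 0, 0, -0.3, 1, -18, 0, 0, -0.3, 1, -24, 0, 0, -0.3, 1, -30, 0, 0, -0.3, 1, -36, 0, 0, -0.3, 2, -42, 0, 0, -0.3, 2, -48, 0, 0, -0.3, 2, -53, 0, 0, -0.3, 3, -58, 0, 0, -0.3, 3, -61, 0, 0, -0.3, 3, -61, 0, 0]

```text
t: 5.15
ee_pos: [0.5284, -0.0049, 0.1563]
tool_rot: [0.693, 0.721, -0.0, 0.0]
wrist_force: [-0.7, 0.4, -0.5]
gripper_width: 0.0299
```

Call:
step_arm:
  motion: [-0.3, 0, 8, 0, 0, -0.3, 0, 25, 0, 0, -0.3, -15, 40, 30, 0, -0.3, -45, 40, 70, -7, -0.3, -80, 40, 80, -14, -0.3, -110, 30, 80, -21, -0.3, -130, 15, 80, -28, -0.3, -140, 0, 80, -35, -0.3, -140, -15, 80, -42, -0.3, -140, -25, 80, -49, -0.3, -140, -35, 80, -56, -0.3, -140, -35, 80, -63]

```text
t: 6.15
ee_pos: [0.3883, -0.0399, 0.2365]
tool_rot: [0.968, 0.249, 0.0, 0.0]
wrist_force: [0.2, 0.6, -0.9]
gripper_width: 0.03
```

Call:
step_arm:
  motion: [-0.3, 0, 0, 0, -7, -0.3, 0, 0, 0, -14, -0.3, 0, 0, 0, -21, -0.3, 0, 0, 0, -27, -0.3, 0, 0, 0, -27, -0.3, 0, 0, 0, -27]

```text
t: 6.65
ee_pos: [0.3884, -0.0388, 0.2364]
tool_rot: [1.0, 0.022, 0.0, -0.0]
wrist_force: [-0.6, 0.0, -0.1]
gripper_width: 0.0297
```

Run:
```python
from h import *
s=r.sense();print(s['ee_pos'],s['wrist_force'],s['tool_rot'],s['qpos'].round(2))
p,d,m=snap('side','d4');cv2.imwrite('pics/d4c.png',cv2.resize(p[110:260,220:420,::-1],None,fx=4,fy=4,interpolation=cv2.INTER_CUBIC))
p,d,m=snap('scene','s4');cv2.imwrite('pics/s4c.png',cv2.resize(p[160:270,245:375,::-1],None,fx=6,fy=5.4,interpolation=cv2.INTER_CUBIC))
snap('wrist','w4')
```

```text
[ 0.3884119  -0.0388391   0.23636139] [-0.61339992  0.03811459 -0.09866004] [ 9.99763950e-01  2.17263525e-02  9.27586709e-05 -3.04131844e-05] [-0.1  -0.29 -0.19  1.67  0.    3.  ]
```

View pics/d4c.png

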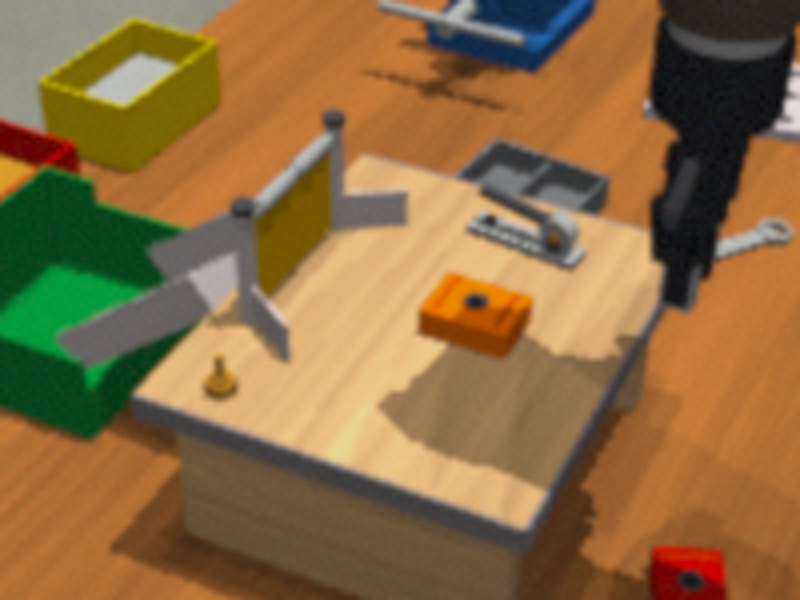

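View pics/s4c.png

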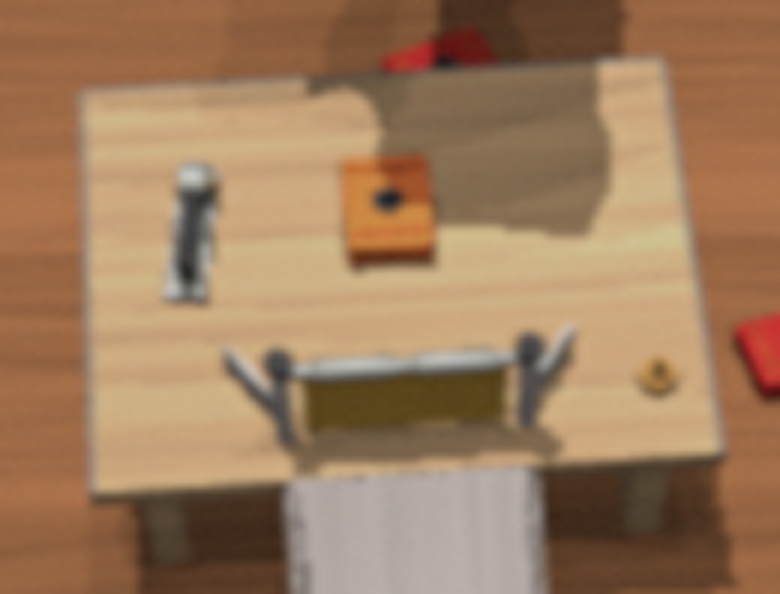

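View pics/w4.png

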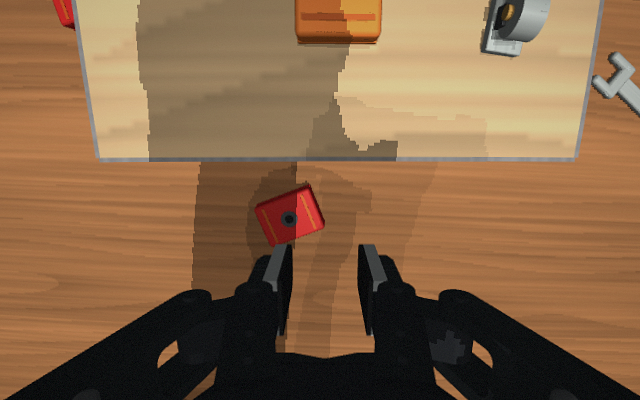

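Pad is squared up, near the middle line, clamp and screw untouched. Locating it.

Run:
```python
from st import *
np.save('st.npy',[.0435,.6655,-.0340])
th,tx,ty=np.load('st.npy');t=np.array([tx,ty]);R=np.array([[np.cos(th),-np.sin(th)],[np.sin(th),np.cos(th)]])
st=lambda P:R.T@(P[:2]-t)
_,_,ms=load('s4');_,_,md=load('d4');_,_,mw=load('w4')
fs=lambda x,y:(245+(x+.5)/6-.5,160+(y+.5)/5.4-.5)
fd=lambda x,y:(220+(x+.5)/4-.5,110+(y+.5)/4-.5)
print('hole',st(pt(ms,*fs(388,199),z=.162)),st(pt(md,*fd(475,301),z=.162)))
P=[st(pt(mw,u,v,z=.162)) for u,v in[(296,37),(381,37)]];print('rear edge w',P)
print('deck corners w',[st(pt(mw,u,v,z=.14)) for u,v in[(99,159),(577,159)]])
P=[st(pt(ms,*fs(*q),z=.162)).round(4) for q in [(340,158),(430,155),(433,248),(350,253)]];print(P)
print('tcp',st(r.sense()['ee_pos']))
# rod ends in scene+side z=.22
print('posts tops s',[st(pt(ms,*fs(*q),z=.228)).round(4) for q in [(277,355),(530,340)]],'d',[st(pt(md,*fd(*q),z=.228)).round(4) for q in [(243,207),(333,119)]])
```

```text
hole [-0.13952169 -0.00076981] [-0.13648731  0.00045178]
rear edge w [array([-0.17017428,  0.02197985]), array([-0.17006061, -0.0252398 ])]
deck corners w [array([-0.24067965,  0.15914709]), array([-0.24030482, -0.16623083])]
[array([-0.1698, -0.0245]), array([-0.1683,  0.0238]), array([-0.1045,  0.0206]), array([-0.1045, -0.0232])]
tcp [-0.27706553  0.00698966]
posts tops s [array([-0.0064, -0.0638]), array([-0.0062,  0.0609])] d [array([0.0042, 0.0571]), array([ 0.0047, -0.0668])]
```

Run:
```python
from prof import *
Q=prof(['d2','w2'],np.array([0.52276,0.12659,0.16232]),.039)
for n,q in zip('dw',Q):
    print(n)
    for z in range(25,90,5):
        row=[]
        for j in range(-70,70,10):
            s=q[(q[:,2]*1e3>=z)&(q[:,2]*1e3<z+5)&(q[:,0]*1e3>=j)&(q[:,0]*1e3<j+10)]
            row.append('%3d'%np.percentile(s[:,1]*1e3,98) if len(s)>3 else '  .')
        print(z,' '.join(row))
```

```text
d
25   .   .   .   .  14   .   .   .  14   .   .   .   .   .
30   .   .   .  12  14   .   .   .  12  14   .   .   .   .
35   .   .   .  14  14   .   .   .  13  13  15   .   .   .
40   .   .  15  13  13  13   .   .  14  14  12  13   .   .
45   .   .  13   .  15   .   .   .   .   .   .  13   .   .
50   .   .  14   .  17  17   .   .  19   .   .  14   .   .
55   .   .  14   .  19  19   .   .  20   .   .  13   .   .
60   .  13   .   .   .  18   .   .  19   .   .  13   .   .
65   .  14   .   .  17  19   .  13  18   .   .  14  13   .
70   .  14   .   .  18  19   .  11  19   .   .  14  13   .
75   .  14   8   .  13  20   .  21  19  19   .  13  13   .
80  14  14   6   .  13  22  22  17  21  13   .   6  14   .
85  12  11   6  12  13  21  19  21  21  13  13  10  13  14
w
25   .   .   .   6  11  11   .   .  11  12   6   .   .   .
30   .   .  11  11  13  11   .   .  11  13  11  11   .   .
35   .   .  12  12  13  11   .   .  11  12  12  13   .   .
40   .  10  12  11  11  11   .   .  11  11  11  12   .   .
45   .  11  11  11  11  12   .   .  12  12  11  11  11   .
50   .  11  11  11  16  16   .   .  16  16  11  11  11   .
55   .  11  11   .  16  16   8   .  16  16   .  11  11   .
60   .  12  11   .  16  17  10  10  16  16   .  11  12   .
65  11  12  11   .  17  17  11  11  17  17   .  11  12  10
70  11  12  11   .  16  17  11  16  17  16   .  12  12  11
75  12  12  12   .  17  18  18  18  18  17   .  12  12  12
80   .   .   .   .  19  19  19  20  19  18   .   .   .   .
85   .   .   .   .   .   .   .   .   .   .   .   .   .   .
```

Call:
step_arm:
  motion: [-0.3, 0, -8, -15, 0, -0.3, 10, -8, -35, 0, -0.3, 20, -7, -55, 0, -0.3, 35, -7, -68, 0, -0.3, 50, -6, -76, 0, -0.3, 65, -5, -79, 0, -0.3, 78, -5, -79, 0, -0.3, 84, -4, -79, 0, -0.3, 90, -4, -79, 0, -0.3, 96, -4, -79, 0, -0.3, 102, -4, -79, 0, -0.3, 108, -3, -79, 0]

```text
t: 7.8
ee_pos: [0.4967, -0.0424, 0.1575]
tool_rot: [1.0, 0.02, 0.0, 0.0]
wrist_force: [-0.4, -0.7, 0.7]
gripper_width: 0.03
```

Call:
step_arm:
  motion: [-0.3, 7, 0, 0, 0, -0.3, 14, 1, 0, 0, -0.3, 21, 1, 0, 0, -0.3, 28, 1, 0, 0, -0.3, 35, 2, 0, 0, -0.3, 42, 2, 0, 0, -0.3, 49, 2, 0, 0, -0.3, 56, 2, 0, 0, -0.3, 63, 3, 0, 0, -0.3, 70, 3, 0, 0, -0.3, 74, 3, 0, 0, -0.3, 76, 3, 0, 0]

```text
t: 8.8
ee_pos: [0.573, -0.0393, 0.1571]
tool_rot: [1.0, 0.02, -0.0, -0.0]
wrist_force: [-1.0, -0.9, -0.1]
gripper_width: 0.0299
```

Run:
```python
from st import *
s=r.sense();print(s['ee_pos'],s['wrist_force'])
th,tx,ty=np.load('st.npy');t=np.array([tx,ty]);R=np.array([[np.cos(th),-np.sin(th)],[np.sin(th),np.cos(th)]])
print(R.T@(s['ee_pos'][:2]-t))
p,d,m=snap('side','d5');cv2.imwrite('pics/d5c.png',cv2.resize(p[110:260,220:420,::-1],None,fx=4,fy=4,interpolation=cv2.INTER_CUBIC))
snap('wrist','w5')
```

```text
[ 0.57298934 -0.03926517  0.1571025 ] [-0.9811518  -0.87460379 -0.07589446]
[-0.09265211 -0.00123724]
```

View pics/d5c.png

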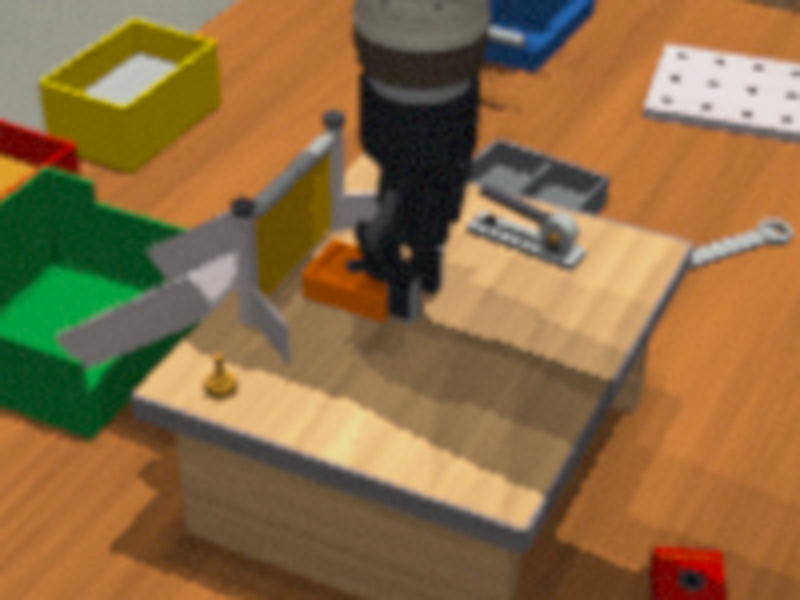

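View pics/w5.png

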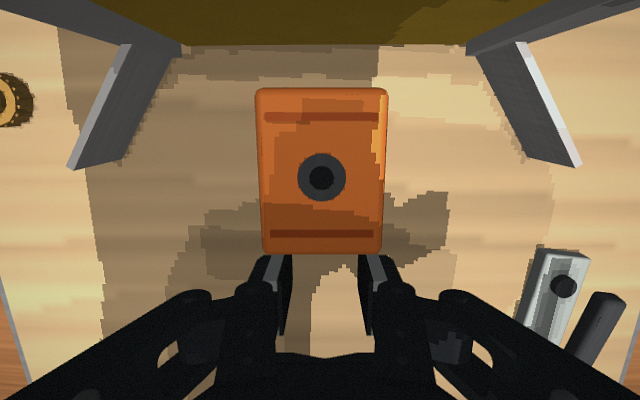

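Pad straight and centred in front of the doorway (pad cols 255–387, posts 180/466). I'll check the x-datum with the lip ends, feet at about (70,168)/(579,166).

Run:
```python
from st import *
p,d,m=load('w5')
cv2.imwrite('pics/w5c.png',cv2.resize(p[0:200,40:600,::-1],None,fx=1.42,fy=1.42*2,interpolation=cv2.INTER_CUBIC))
th,tx,ty=np.load('st.npy');t=np.array([tx,ty]);R=np.array([[np.cos(th),-np.sin(th)],[np.sin(th),np.cos(th)]])
st=lambda P:R.T@(P[:2]-t)
print('cam',np.array(m['cam_to_world'])[:3,3]-r.sense()['ee_pos'])
print('lip ends',[st(pt(m,u,v,z=.14)).round(4) for u,v in[(70,169),(579,166)]],[st(pt(m,u,v,z=.17)).round(4) for u,v in[(70,169),(579,166)]])
print('pad top rear/front',[st(pt(m,u,v,z=.162)).round(4) for u,v in[(262,252),(382,252),(256,91),(387,91)]])
print('flap bottom edge z=.147',[st(pt(m,u,v,z=.147)).round(4) for u,v in[(195,45),(460,44)]])
```

```text
cam [0.06671751 0.00182602 0.12984521]
lip ends [array([-0.0498,  0.1113]), array([-0.0491, -0.1158])] [array([-0.045 ,  0.0881]), array([-0.0444, -0.0926])]
pad top rear/front [array([-0.08  ,  0.0227]), array([-0.0802, -0.0251]), array([-0.019 ,  0.0217]), array([-0.0191, -0.0244])]
flap bottom edge z=.147 [array([-0.0009,  0.0473]), array([-0.0008, -0.0545])]
```

View pics/w5c.png

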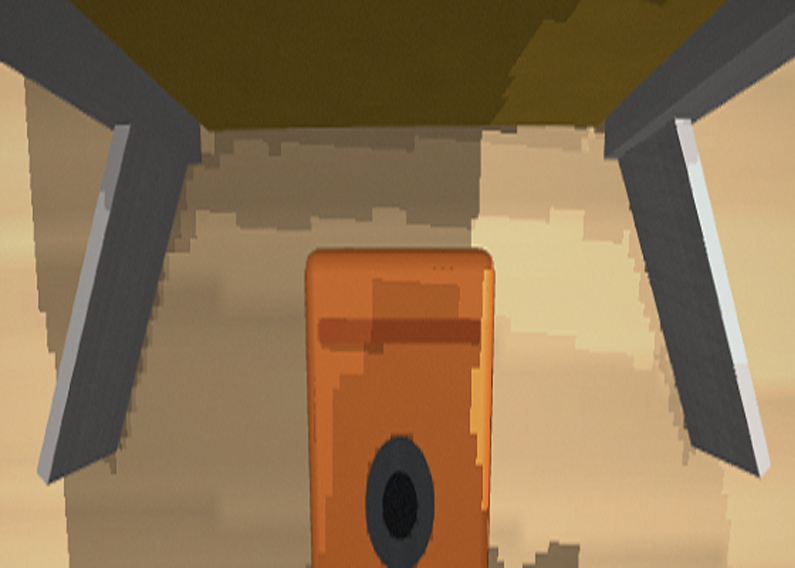

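Call:
step_arm:
  motion: [-0.3, 5, 0, 2, 0, -0.3, 10, 0, 5, 0, -0.3, 15, 1, 8, 0, -0.3, 20, 1, 10, 0, -0.3, 25, 1, 10, 0, -0.3, 30, 1, 10, 0, -0.3, 35, 1, 10, 0, -0.3, 40, 2, 10, 0, -0.3, 43, 2, 10, 0, -0.3, 45, 2, 10, 0]

```text
t: 9.73
ee_pos: [0.6178, -0.0372, 0.167]
tool_rot: [1.0, 0.02, -0.0, -0.0]
wrist_force: [-1.8, 0.4, 0.6]
gripper_width: 0.0296
```

Run:
```python
from st import *
s=r.sense();print(s['ee_pos'],s['wrist_force'])
th,tx,ty=np.load('st.npy');t=np.array([tx,ty]);R=np.array([[np.cos(th),-np.sin(th)],[np.sin(th),np.cos(th)]])
print(R.T@(s['ee_pos'][:2]-t))
p,d,m=snap('side','d6');cv2.imwrite('pics/d6c.png',cv2.resize(p[110:260,220:420,::-1],None,fx=4,fy=4,interpolation=cv2.INTER_CUBIC))
snap('wrist','w6')
```

```text
[ 0.61775687 -0.03721295  0.16701056] [-1.77477543  0.39087539  0.57580766]
[-0.04783769 -0.00113374]
```

View pics/d6c.png

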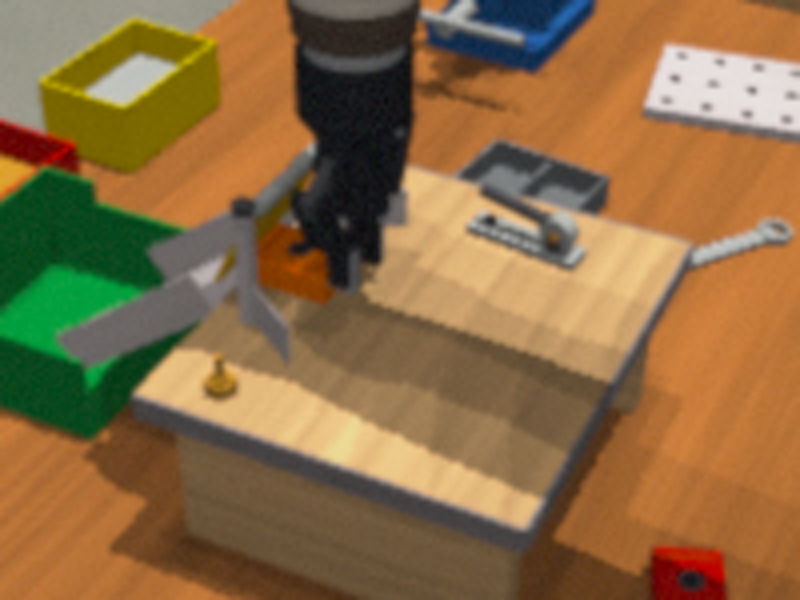

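View pics/w6.png

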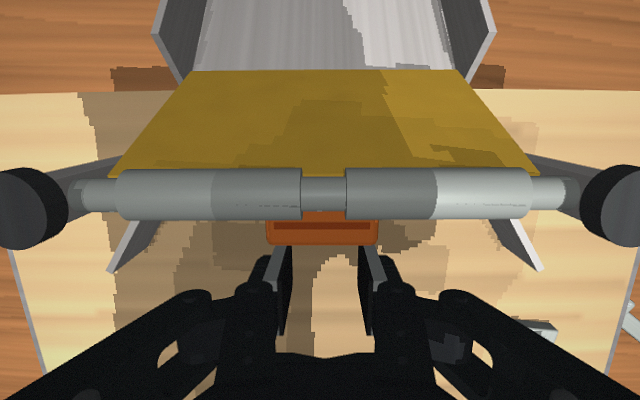

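Hinge sleeves (about 12 mm across) limit how far the hand can go under the rod. The fingers would stop with the pad a few mm short of tipping, so the final stroke needs a little speed. First I'll check how the arm tracks a brisk row, while backing off.

Call:
step_arm:
  motion: [-0.3, -28, -1, 2, 0]

```text
t: 9.92
ee_pos: [0.5915, -0.0382, 0.1669]
tool_rot: [1.0, 0.02, -0.001, -0.0]
wrist_force: [1.9, -0.3, 1.0]
gripper_width: 0.0298
```

Call:
step_arm:
  motion: [-0.3, 0, 0, 0, 0]

```text
t: 10.0
ee_pos: [0.5863, -0.0383, 0.1688]
tool_rot: [1.0, 0.02, -0.002, -0.0]
wrist_force: [-1.3, 0.7, -0.1]
gripper_width: 0.0298
```

Run:
```python
from st import *
s=r.sense();print(s['ee_pos'],s['joint_vel'].round(3))
p,d,m=snap('wrist','w7')
cv2.imwrite('pics/w7.png',p[:,:,::-1])
```

```text
[ 0.5863488  -0.03832487  0.16876618] [ 0.002  0.027  0.062 -0.02   0.001  0.005]
```

View pics/w7.png

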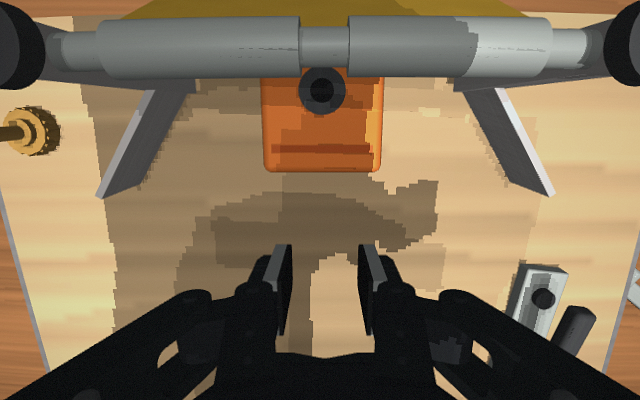

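Run:
```python
from st import *
_,_,m=load('w7')
th,tx,ty=np.load('st.npy');t=np.array([tx,ty]);R=np.array([[np.cos(th),-np.sin(th)],[np.sin(th),np.cos(th)]])
st=lambda P:R.T@(P[:2]-t)
print([st(pt(m,u,v,z=.161)).round(4) for u,v in[(264,169),(380,169)]])
s=r.sense();print(s['t'],s['ee_pos'],st(s['ee_pos']))
print('sleeve',[(st(pt(m,225,v,z=.22))).round(4) for v in(20,78)],[(st(pt(m,325,v,z=.22))).round(4) for v in(28,67)])
```

```text
[array([-0.0354,  0.0228]), array([-0.0355, -0.0247])]
10.05 [ 0.58795096 -0.03834829  0.16941057] [-0.07766477 -0.00097186]
sleeve [array([0.0063, 0.019 ]), array([-0.0053,  0.0198])] [array([ 0.0046, -0.0022]), array([-0.0032, -0.0022])]
```

Call:
step_arm:
  motion: [-0.3, 16, 1, 0, 0, -0.3, 46, 2, 0, 0, -0.3, 44, 2, 0, 0, -0.3, 44, 2, 0, 0]

```text
t: 10.38
ee_pos: [0.6341, -0.0362, 0.1681]
tool_rot: [1.0, 0.02, -0.001, -0.0]
wrist_force: [0.1, -0.0, 0.4]
gripper_width: 0.0298
```

Run:
```python
from st import *
s=r.sense();print(s['ee_pos'],s['wrist_force'])
p,d,m=snap('side','d8');cv2.imwrite('pics/d8c.png',cv2.resize(p[110:260,170:370,::-1],None,fx=4,fy=4,interpolation=cv2.INTER_CUBIC))
snap('wrist','w8')
```

```text
[ 0.63407376 -0.03620732  0.16805514] [ 0.11040571 -0.03111908  0.44663582]
```

View pics/d8c.png

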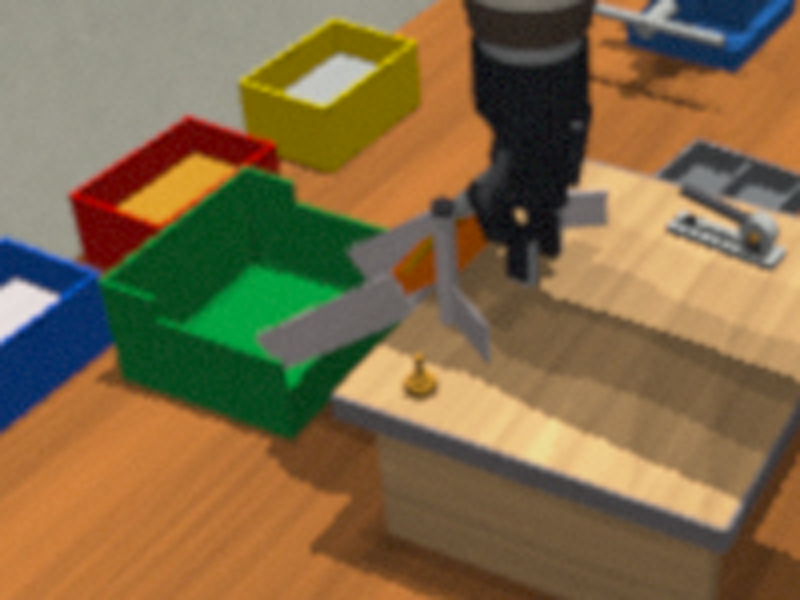

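View pics/w8.png

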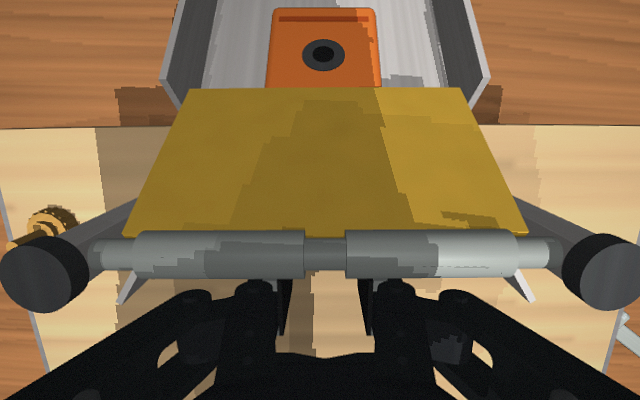

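The pad has tipped past the edge and is on the chute. I'm drawing the fingers back.

Call:
step_arm:
  motion: [-0.3, -15, -1, 0, 0, -0.3, -35, -2, 0, 0, -0.3, -60, -3, 10, 0, -0.3, -85, -4, 30, 0, -0.3, -110, -5, 60, 0, -0.3, -140, -6, 80, 0, -0.3, -170, -7, 90, 0, -0.3, -200, -8, 100, 0, -0.3, -220, -9, 100, 0, -0.3, -230, -10, 100, 0, -0.3, -230, -10, 100, 0, -0.3, -230, -10, 100, 0]

```text
t: 11.48
ee_pos: [0.4034, -0.0463, 0.2696]
tool_rot: [1.0, 0.02, 0.001, 0.0]
wrist_force: [0.3, -0.3, -0.1]
gripper_width: 0.0298
```

Run:
```python
from st import *
s=r.sense();print(s['t'],s['ee_pos'],s['wrist_force'])
p,d,m=snap('side','d9');cv2.imwrite('pics/d9c.png',cv2.resize(p[110:260,170:370,::-1],None,fx=4,fy=4,interpolation=cv2.INTER_CUBIC))
p,d,m=snap('scene','s9');cv2.imwrite('pics/s9c.png',cv2.resize(p[160:350,225:400,::-1],None,fx=3.15,fy=3.15,interpolation=cv2.INTER_CUBIC))
```

```text
11.4833 [ 0.40341416 -0.04634845  0.26956076] [ 0.30337787 -0.29994237 -0.10696166]
```

View pics/d9c.png

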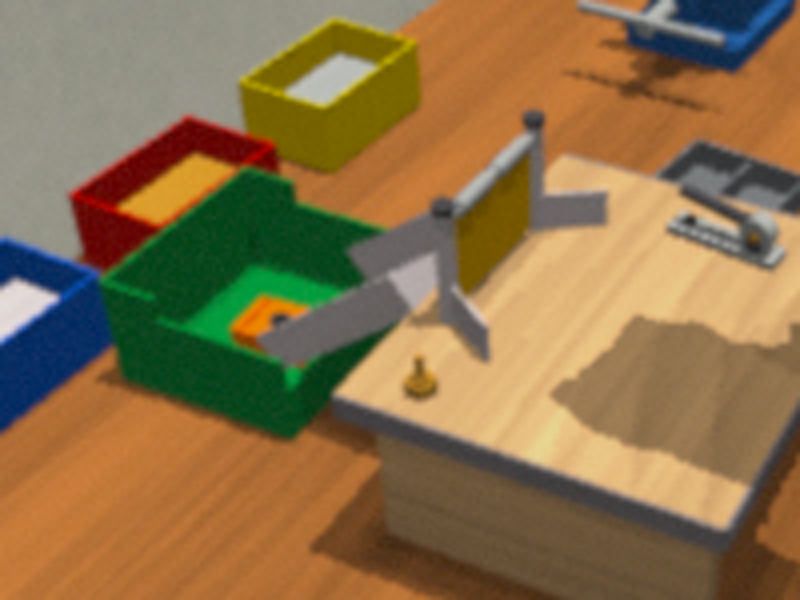

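View pics/s9c.png

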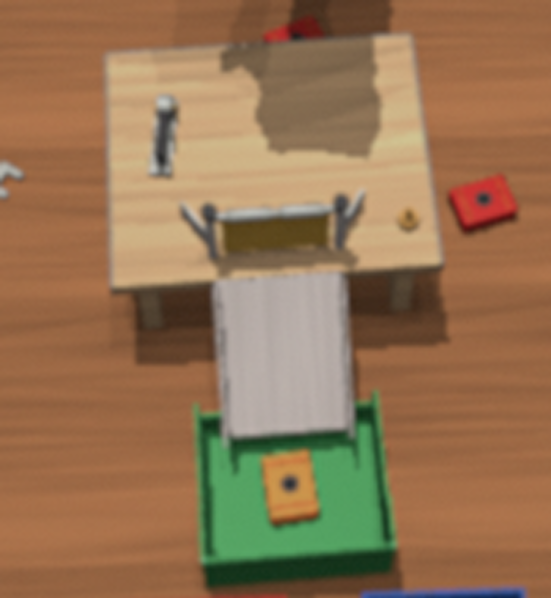

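The pad lies flat in the bin, at crop (290,487). The flap hangs shut, and the clamp and screw are where they were. I'll let it settle briefly, then hand in.

Call:
step_arm:
  motion: [-0.3, 0, 0, 0, 0, -0.3, 0, 0, 0, 0, -0.3, 0, 0, 0, 0, -0.3, 0, 0, 0, 0, -0.3, 0, 0, 0, 0, -0.3, 0, 0, 0, 0]

```text
t: 12.08
ee_pos: [0.4035, -0.0463, 0.2692]
tool_rot: [1.0, 0.02, -0.0, -0.0]
wrist_force: [0.2, 0.3, -0.7]
gripper_width: 0.0302
```

Run:
```python
from st import *
a=load('s9')[0].astype(int);p,d,m=snap('scene','s10');b=p.astype(int)
print('diff vs s9 (bin, station):',np.abs(a-b)[180:350,255:365].mean(),np.abs(a-b)[180:350,255:365].max())
print(r.sense()['wrist_force']);print(r.job_done())
```

```text
diff vs s9 (bin, station): 0.6713547237076649 14
[-0.07591657  0.33353923  0.36582187]
the job is handed in; nothing more can be done
None
```

The orange pad is in the green bin and the flap is shut. I handed the job in at about 12 s of the 51 s allowed.

- **What I did:** With the fingers part open, I pushed the pad across the deck from its left side to the middle line. I then pushed it from behind, straight in under the flap. It tipped onto the chute and slid into the bin. I drew the fingers back out and left them clear of everything.
- **Less gentle than asked:** The flap's hinge sleeves stop the hand before it can push the pad past its tipping point. The last push was therefore one short stroke at about 0.36 m/s, so that the pad slid the last few millimetres by itself.
- **Last checks:** The scene and side pictures show the pad flat on the bin floor. The flap hangs straight down, and the cam clamp and thumb screw look unmoved. A second scene picture 0.6 s later showed nothing but noise between the two. Wrist force readings never went above a few newtons.
- **Checks that disagreed:** The cameras differed by 2–3 mm on where the station stands. I used the wrist camera's value, which matched the guide lips and the flap.

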